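# Shorten the lamp-changing pole by one setting

## Robot

A 7-joint arm with a two-finger parallel gripper is mounted at the origin on the work surface. World frame = base frame: x ahead of the robot, y to its left, z up, the work surface at z = 0. Lengths are in m, angles in rad, forces in N, time in s.
With the tool pointing down it reaches from about 0.4 to 0.85 m from the base axis. Payload 10.4 kg.
Tool frame: the origin (TCP) lies between the finger pads; the fingertips stand 19 mm ahead of it and the grasp point (between the pads) is the TCP; x points along the fingers, y is the direction in which the jaws open and shut, and the axes are right-handed (so a half turn about x gives the same grasp; the last joint's range is limited). The gripper opens to 87 mm and grips with 3 to 60 N. Pads are 19 mm wide; open, the fingers measure 117 mm over their backs; the gripper's body (75 mm by 190 mm) begins 51 mm behind the grasp point.
Start: joints at [1.314, 0.332, -0.065, 1.46, 0.022, 1.35, -0.088], TCP at [0.145, -0.608, 0.242] pointing down, gripper open.
Joint ranges: [-2.6, 2.6], [-0.5, 2.12], [-1.47, 1.34], [0.16, 2.42], [-1.27, 4.41], [0.06, 2.06], [-2.6, 2.6]. Speed limits (rad/s): [2.22, 2.22, 2.79, 2.79, 3.14, 3.14, 3.14].

## Interface

Orientations are given as a unit quaternion [x, y, z, w].
In Python, from bench import r gives the robot as it stands.
- The arm moves only by the tool drive_tool, never from a script. Its argument "motion" is a list of rows, each a list of 4 numbers: the shift along the tool's x, y, z in cm, then the turn about the tool's x in units of 5 degrees (1.0 is 5 degrees). In form: [[tx, ty, tz, twist], ...]. A call has 1 to 20 rows; each row is the pose to reach, as a shift and turn from the pose commanded when the call began, along the tool's axes at that moment; what a row does not reach only later rows make up. A row lasts 1/12 s, in which the tool goes at most 41.7 mm and 7.16 degrees, less where a joint would pass 70% of its speed; a pose out of reach is approached as far as the arm can. A call with a gripper value outside its range is refused whole. "grip" is the closure in counts, from 0 (fully open) to 255 (shut), set as the call begins (left out, the last holds). The fingers move at their own pace and stop on an object; "force" is the grip in N (left out, the last holds). Time passes only in rows, so rows that repeat a pose let the fingers close. It gives the time, the measured TCP pose, the force and the opening at its end, in the units of the state.
- r.read_state(): the state, without advancing time (a new reading comes with each control period).
- r.camera(name): name is "scene" or "top"; returns the picture (400x640x3 uint8, red, green, blue); there is no depth.
- r.calibration(name): a dict with "fx", "fy", "cx", "cy" (pixels), "dist" ([k1, k2, p1, p2, k3] as OpenCV has them; the pictures are not rectified), "xyz" and "orientation" of the camera in the world. Camera axes: x right, y up, looking along -z (the intrinsics and any distortion apply to the point x, -y, -z); pixel columns grow to the right and rows downward; lengths in m; the calibration is good to about 2 mm. A picture is of the moment at which its call begins. calibration takes no time and is no camera call.
- r.close_job(): hands the job in, once; it reports no verdict.
The state is a dict: "time": time; "joint_positions": joint angles; "joint_vel": joint speeds; "joint_torque": joint torques, N m; "ee_pos": TCP position; "eef_rot": TCP orientation; "ft_force": force on the tool from outside, world axes, zero at the start; "torque": the same for the moment, N m; "width": finger opening in m.
Only numpy, scipy, OpenCV 4.12 (cv2) and the standard library are available. Lean on these libraries where they do the work, as an engineer would, in place of code of your own. Each camera call takes 0.05 s, during which the arm holds its last target.

## Task

The lamp-changing pole lying in its rack has been left run out. Shorten it by one setting: press its spring button flush with the tube, push the outer tube along by its collar towards the rubber grip, and keep sliding until the button springs up again in the next hole; then let go of it. Do not force the pole once the button has caught, and leave the torch, the two fuse carriers and the padlock where they lie.

Things in the scene. Friction and masses are not known exactly. Their poses are not given: they have to be found in the camera images.
- pole_rack: Fixed rack (wooden batten 70 x 600 x 12 mm, two brackets) and the pole's inner tube (25 mm in diameter) clipped in it. Origin: on the shelf, straight below the spring button. Its +y axis runs level along the pole to the lamp-gripping cup (0.33 to 0.45 m off, up to 115 mm high), its -y axis to the black rubber grip. The pole's axis is 68 mm above the shelf; the clip at y = -0.185 m is 84 mm high.
- button_top (a point): Highest point of the domed steel spring button, 12 mm in diameter. The inner tube carries it: it keeps its place along the pole and goes straight down when pressed. At rest it stands 7 mm out of a 15 mm hole in the top of the outer tube, its top 91 mm above the shelf.
- button_pin (a joint): How far the button is pressed, in m: 0 fully out (spring 2 N); 0.007 flush with the tube's top (4 N); about 0.009 held down under the tube's wall (5 N). Out, it locks the tube. Pressed about flush, its dome lets the hole's edge ride over it when the tube is pushed with some 10 to 15 N; it then stays down by itself until a hole comes over it.
- collar (a point): Foot of the grey collar's face, on top of the outer tube (32 mm in diameter, top 84 mm above the shelf). The collar, at the tube's mouth, is 44 mm in diameter, 21 mm long, and rises 6 mm above the tube; this face looks to the cup. It starts 11 mm from the button's centre, on the grip's side: a fingertip pressing the button can bear on it to push the tube. Moves with the outer tube.
- outer_tube (a joint): How far the outer tube is slid over the inner one, in m: about 0 with the button in the first hole (1.5 mm play each way), growing towards the rubber grip. It cannot twist and slides with about 3 N. The next hole reaches the button somewhere between 0.065 and 0.105 (differs from pole to pole): there the button springs out and stops the tube.
- torch: Red plastic torch lying on its side, 180 mm long, 52 mm in diameter. Origin: under its middle. A bystander.
- carrier_a: White ceramic fuse carrier with two brass blades, 92 x 30 x 50 mm high. Origin: under its middle. A bystander.
- carrier_b: A second, like fuse carrier. Origin: under its middle. A bystander.
- padlock: Steel padlock lying flat, 92 x 52 x 22 mm. Origin: under its middle. A bystander.

How it is judged:
By the outcome, as a careful person would: the job done as asked, in the order asked, and still so for the second after the job is handed in, with the robot touching nothing.
It also fails if it takes over 35 s, if anything falls off the work surface, if the arm or the gripper's body presses on something with over 40 N, if the wrist force passes 120 N, or if a joint passes its speed limit or range.

## Working session

There is one attempt and no reset: what is moved stays moved. The work goes in short steps, Python scripts to look and compute and a tool call to move; the robot and the scene stay as the last step left them, time stands still between calls to the robot, and variables do not carry over. Pictures are saved under pics/ and viewed, and the job is handed in when it is done.

Besides the shell and the picture viewer there is one more tool, called after "Request:" by a JSON object that holds its "op" and its "data". drive_tool: Moves the arm, as the interface text tells. Its arguments: {"type":"object","properties":{"motion":{"type":"array","items":{"type":"array","items":{"type":"number"}}},"grip":{"type":"number"},"force":{"type":"number"}},"required":["motion"]}

```bash
mkdir -p pics; ls
python3 - <<'E'
from bench import r
import cv2
s=r.read_state()
for k in s: print(k,s[k])
for n in("scene","top"):
    print(n,r.calibration(n))
    cv2.imwrite(f"pics/{n}0.png",r.camera(n)[:,:,::-1])
E
```

```text
pics
time 0.0
joint_positions [ 1.31439536  0.33284211 -0.06471226  1.46093124  0.02157815  1.3498898
 -0.08847039]
joint_vel [-0.00126247  0.00060032  0.00213307 -0.00026316 -0.00040694 -0.00038813
 -0.00104786]
joint_torque [-5.97507624e-04 -6.23254967e+01  2.41122994e-02 -3.89883506e+01
 -6.13435660e-02  4.01037850e-02  1.34067259e-04]
ee_pos [ 0.14472582 -0.60764884  0.24077734]
eef_rot [-0.70220791 -0.08297444  0.70234848 -0.08201163]
ft_force [ 0.09500399 -0.26532632  0.25776587]
torque [0.01188381 0.00117196 0.01021961]
width 0.08725599405815139
scene {'fx': 399.5542250946815, 'fy': 399.5542250946815, 'cx': 315.5337036510998, 'cy': 201.29829204535895, 'dist': array([-0.08240184,  0.        ,  0.        ,  0.        ,  0.        ]), 'xyz': array([ 1.23809683, -0.09139163,  0.52636174]), 'orientation': array([0.37400379, 0.27944367, 0.53034811, 0.70764629])}
top {'fx': 468.2820773350299, 'fy': 468.2820773350299, 'cx': 314.23806519042466, 'cy': 192.4621205600205, 'dist': array([0.03678781, 0.        , 0.        , 0.        , 0.        ]), 'xyz': array([0.48863043, 0.06938115, 1.04034469]), 'orientation': array([-0.05257279,  0.04631998,  0.71305227, -0.6976009 ])}
```

View pics/scene0.png

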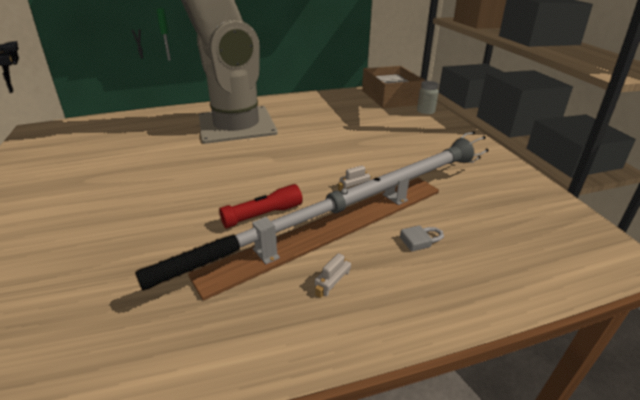

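View pics/top0.png

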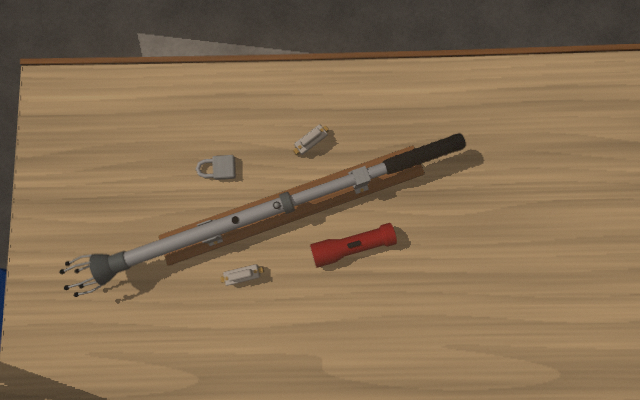

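```bash
cat > h.py <<'E'
import numpy as np,cv2
from scipy.spatial.transform import Rotation as R
from bench import r
def ray(n,uv):
    c=r.calibration(n);K=np.array([[c['fx'],0,c['cx']],[0,c['fy'],c['cy']],[0,0,1]])
    p=cv2.undistortPoints(np.array([[uv]],float),K,c['dist'])[0,0]
    d=R.from_quat(c['orientation']).apply([p[0],-p[1],-1]);return c['xyz'],d
def onz(n,uv,z):
    o,d=ray(n,uv);return o+d*(z-o[2])/d[2]
def proj(n,P):
    c=r.calibration(n);K=np.array([[c['fx'],0,c['cx']],[0,c['fy'],c['cy']],[0,0,1]])
    q=R.from_quat(c['orientation']).inv().apply(np.array(P)-c['xyz'])*[1,-1,-1]
    return cv2.projectPoints(q.reshape(1,1,3),np.zeros(3),np.zeros(3),K,c['dist'])[0][0,0]
def crop(img,x0,x1,y0,y1,s,f):
    cv2.imwrite(f,cv2.resize(img[y0:y1,x0:x1,::-1],None,fx=s,fy=s,interpolation=cv2.INTER_NEAREST))
E
python3 - <<'E'
import cv2
from h import *
a=cv2.imread('pics/top0.png')[:,:,::-1];b=cv2.imread('pics/scene0.png')[:,:,::-1]
crop(a,220,310,185,235,8,'pics/tc.png');crop(b,310,410,160,220,8,'pics/sc.png')
E
```

```text
(no output)
```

View pics/tc.png

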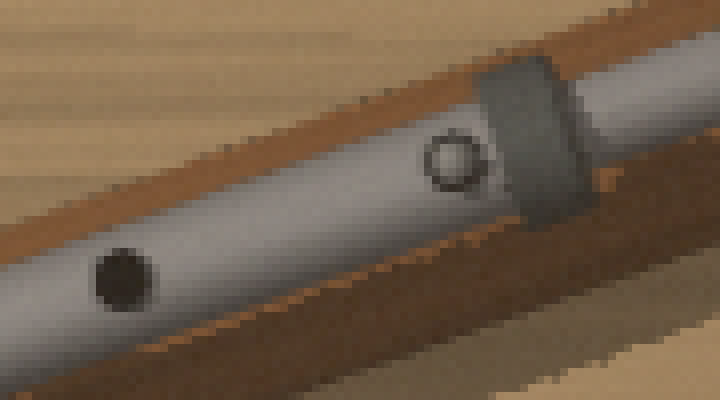

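View pics/sc.png

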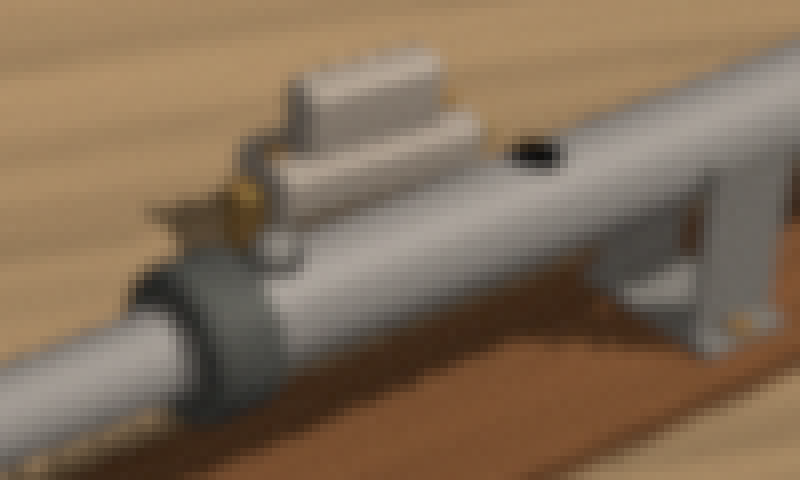

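Run:
```python
from h import *
b=onz('top',(276.4,204.6),.088); hh=onz('top',(235.0,219.5),.084); h0=onz('top',(276.4,204.6),.084)
print('b',b,'hole',hh,np.linalg.norm(hh-h0))
# two views
o1,d1=ray('top',(276.4,204.6));o2,d2=ray('scene',(344.5,190.1))
A=np.c_[d1,-d2];t=np.linalg.lstsq(A,o2-o1,rcond=None)[0];print(o1+d1*t[0],o2+d2*t[1])
o1,d1=ray('top',(235,219.5));o2,d2=ray('scene',(376.6,179))
A=np.c_[d1,-d2];t=np.linalg.lstsq(A,o2-o1,rcond=None)[0];print(o1+d1*t[0],o2+d2*t[1])
# axis via ends: grip end, cup center
g=onz('top',(462,139),.068);c=onz('top',(103,268),.068);print(g,c,np.degrees(np.arctan2(*(c-g)[[1,0]])))
v=hh-h0;print(np.degrees(np.arctan2(v[1],v[0])))
print(R.from_quat(r.read_state()['eef_rot']).as_matrix())
# padlock, etc
for n,p,z in(('carrB',(240,275),.05),('carrA',(312,140),.05),('torch',(353,244),.052),('pad',(218,168),.02)):print(n,onz('top',p,z))
```

```text
b [0.59955719 0.15438744 0.088     ] hole [0.57125017 0.23978144 0.084     ] 0.08977285828394212
[0.59957924 0.15440434 0.08781067] [0.60046186 0.15730455 0.08817235]
[0.57129415 0.23987214 0.08349094] [0.57169181 0.2409775  0.08372224]
[ 0.73282003 -0.23837903  0.068     ] [0.47965561 0.5113706  0.068     ] 108.65803965889283
108.69365649190132
[[-3.77986534e-04  2.31658024e-01 -9.72797213e-01]
 [ 1.21599185e-03 -9.72796457e-01 -2.31658316e-01]
 [-9.99999189e-01 -1.27047721e-03  8.60096917e-05]]
carrB [0.45814791 0.23498031 0.05      ]
carrA [0.74325744 0.07909465 0.05      ]
torch [ 0.51708092 -0.00224895  0.052     ]
pad [0.69209314 0.28914223 0.02      ]
```

Run:
```python
from h import *
s=r.read_state();M=R.from_quat(s['eef_rot']).as_matrix();p=s['ee_pos']
u=np.array([np.cos(np.radians(108.7)),np.sin(np.radians(108.7)),0])
T=np.array([.5995,.155,0])+.0025*u;T[2]=.14
print(T)
for w in([.50,-.35,.24],[.62,0,.24],T): print(np.round(M.T@(np.array(w)-p)*100,2))
```

```text
[0.59869847 0.15736803 0.14      ]
[  0.1  -16.84 -40.53]
[  0.14 -48.11 -60.32]
[ 10.16 -63.89 -61.89]
```

Request:
{"op": "drive_tool", "data": {"motion": [[0,-16.8,-40.5,-19.06],[0,-16.8,-40.5,-19.06],[0,-16.8,-40.5,-19.06],[0,-16.8,-40.5,-19.06],[0,-16.8,-40.5,-19.06],[0,-16.8,-40.5,-19.06],[0,-16.8,-40.5,-19.06],[0,-16.8,-40.5,-19.06],[0,-16.8,-40.5,-19.06],[0,-16.8,-40.5,-19.06],[0,-16.8,-40.5,-19.06],[0,-48,-60.3,-19.06],[0,-48,-60.3,-19.06],[0,-48,-60.3,-19.06],[0,-48,-60.3,-19.06],[0,-48,-60.3,-19.06],[0,-48,-60.3,-19.06],[0,-48,-60.3,-19.06],[0,-48,-60.3,-19.06],[0,-48,-60.3,-19.06]], "grip": 255, "force": 20}}

```text
time: 1.77
ee_pos: [0.6204, 0.0016, 0.2413]
eef_rot: [0.412, 0.575, -0.412, 0.575]
ft_force: [0.7, -0.4, 0.5]
width: 0.0007
```

```bash
cat > st.py <<'E'
from h import *
import sys
s=r.read_state();M=R.from_quat(s['eef_rot']).as_matrix();p=s['ee_pos']
u=np.array([np.cos(np.radians(108.7)),np.sin(np.radians(108.7)),0])
B=np.array([.5995,.155,0]);T=B+.0025*u;T[2]=.14
d=p-B;n=np.cross([0,0,1],u)
print('t',s['time'],'p',p.round(4),'F',s['ft_force'].round(2),'Fu',(s['ft_force']@u).round(2),'w',round(s['width'],4),'q',s['joint_positions'].round(2))
print('along u mm',1e3*(d@u).round(5),'lat',1e3*(d@n).round(5),'z ang err',np.degrees(np.arctan2(M[1,2],M[0,2])).round(2),'down',M[:,0].round(4))
print('to T tool cm',np.round(M.T@(T-p)*100,2))
E
python3 st.py
```

```text
t 1.7667 p [0.6204 0.0016 0.2413] F [ 0.66 -0.44  0.46] Fu -0.63 w 0.0007 q [ 0.44  0.4  -0.67  1.45  0.25  1.38  0.08]
along u mm -152.0 lat 29.41 z ang err -71.24 down [-3.e-04  4.e-04 -1.e+00]
to T tool cm [ 10.14   2.96 -15.44]
```

Request:
{"op": "drive_tool", "data": {"motion": [[8,2.95,-15.45,0],[8,2.95,-15.45,0],[8,2.95,-15.45,0],[8,2.95,-15.45,0],[8,2.95,-15.45,0],[10.1,2.95,-15.45,0],[10.1,2.95,-15.45,0],[10.1,2.95,-15.45,0]]}}

```text
time: 2.43
ee_pos: [0.5981, 0.1536, 0.1396]
eef_rot: [0.411, 0.575, -0.413, 0.574]
ft_force: [1.1, -0.7, 1.0]
width: 0.0005
```

```bash
python3 st.py
python3 - <<'E'
from h import *
a=r.camera('top');b=r.camera('scene')
crop(a,210,340,150,260,5,'pics/tc1.png');crop(b,290,410,120,220,6,'pics/sc1.png')
E
```

```text
t 2.4333 p [0.5981 0.1536 0.1396] F [ 1.05 -0.67  0.98] Fu -0.98 w 0.0005 q [ 0.21  0.48 -0.7   1.57  0.33  1.21 -0.23]
along u mm -0.85 lat 1.81 z ang err -71.33 down [-2.5e-03 -9.0e-04 -1.0e+00]
to T tool cm [-0.04  0.18 -0.34]
```

View pics/sc1.png

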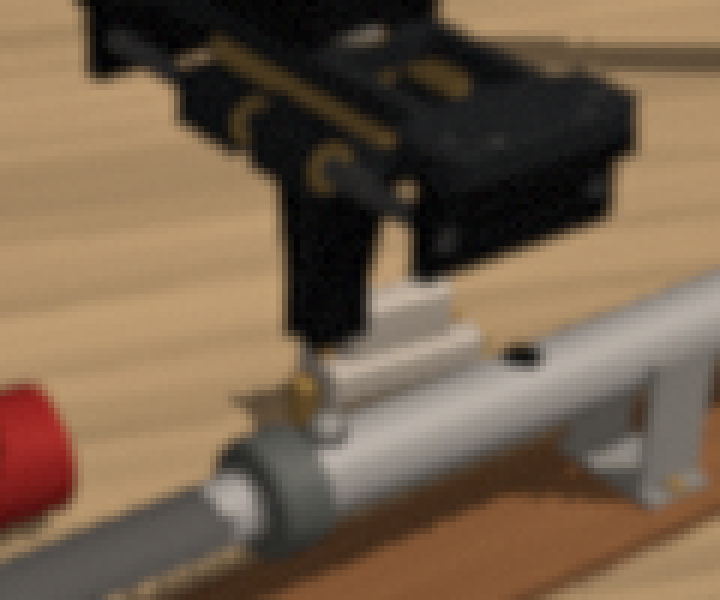

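View pics/tc1.png

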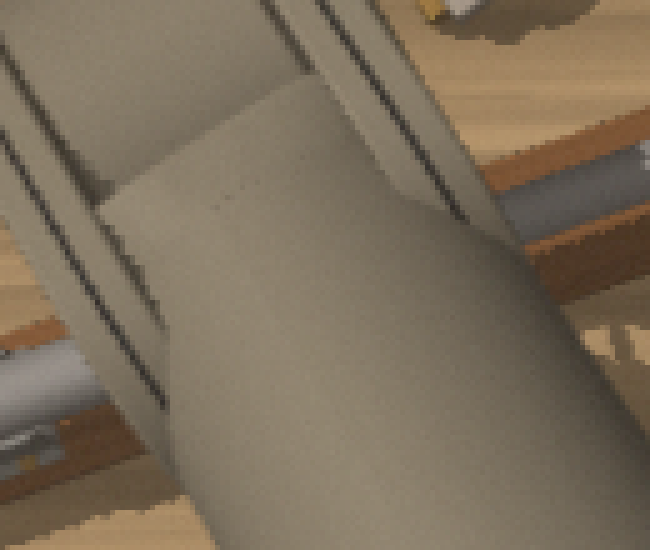

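Request:
{"op": "drive_tool", "data": {"motion": [[0,0,0,0],[0,0,0,0],[0,0,0,0]]}}

```text
time: 2.78
ee_pos: [0.599, 0.1541, 0.1412]
eef_rot: [0.413, 0.574, -0.412, 0.575]
ft_force: [-0.1, -0.2, -0.3]
width: 0.0006
```

```bash
python3 st.py
python3 - <<'E'
from h import *
b=r.camera('scene');s=r.read_state();M=R.from_quat(s['eef_rot']).as_matrix();p=s['ee_pos']
crop(b,320,370,160,200,16,'pics/sc2.png')
for y in(-.015,.015):
  for z in(-.0095,.0095):
    q=proj('scene',p+M@[.019,y,z]);print(y,z,q.round(1),((q+.5-[320,160])*16).round(0))
for z in(.084,.091):
  q=proj('scene',[.5995,.155,z]);print('button',q.round(1),((q+.5-[320,160])*16).round(0))
E
```

```text
t 2.7833 p [0.599  0.1541 0.1412] F [-0.1  -0.16 -0.29] Fu -0.12 w 0.0006 q [ 0.21  0.48 -0.7   1.57  0.33  1.21 -0.23]
along u mm -0.7200000000000001 lat 0.74 z ang err -71.34 down [ 0.001 -0.    -1.   ]
to T tool cm [ 0.12  0.07 -0.32]
-0.015 -0.0095 [342.5 171.1] [368. 185.]
-0.015 0.0095 [335.  173.8] [249. 229.]
0.015 -0.0095 [352.  177.3] [519. 285.]
0.015 0.0095 [344.4 180.2] [398. 331.]
button [343.2 191.8] [379. 516.]
button [343.3 188.9] [381. 470.]
```

View pics/sc2.png

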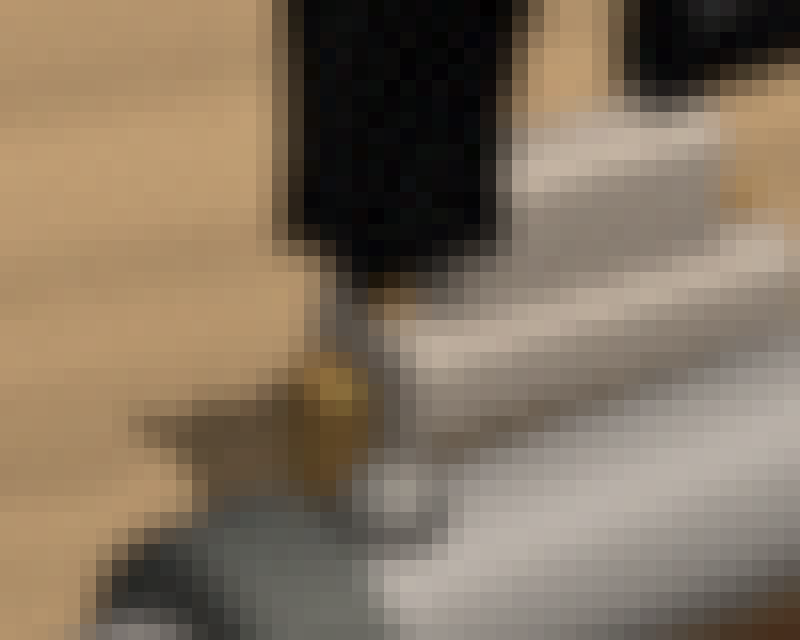

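Request:
{"op": "drive_tool", "data": {"motion": [[0,0.07,-0.42,0],[1,0.07,-0.42,0],[2,0.07,-0.42,0],[2.6,0.07,-0.42,0],[2.6,0.07,-0.42,0],[2.6,0.07,-0.42,0],[2.6,0.07,-0.42,0]]}}

```text
time: 3.42
ee_pos: [0.598, 0.1586, 0.1145]
eef_rot: [0.412, 0.575, -0.412, 0.575]
ft_force: [-0.5, -0.2, 0.4]
width: 0.0007
```

```bash
python3 st.py
python3 - <<'E'
from h import *
b=r.camera('scene');crop(b,320,370,160,200,16,'pics/sc3.png')
E
```

```text
t 3.4167 p [0.598  0.1586 0.1145] F [-0.5  -0.2   0.38] Fu -0.03 w 0.0007 q [ 0.2   0.51 -0.69  1.6   0.35  1.16 -0.25]
along u mm 3.93 lat 0.24000000000000002 z ang err -71.31 down [-1.e-04  0.e+00 -1.e+00]
to T tool cm [-2.55  0.02  0.14]
```

View pics/sc3.png

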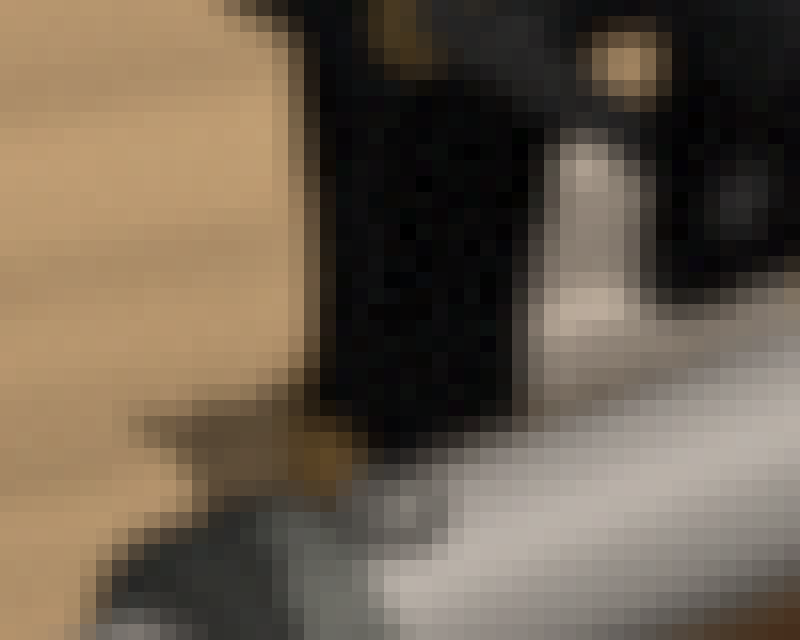

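Request:
{"op": "drive_tool", "data": {"motion": [[0.3,0,0,0],[0.5,0,0,0],[0.7,0,0,0],[0.8,0,0,0],[0.9,0,0,0],[1.0,0,0,0],[1.0,0,0,0],[1.0,0,0,0]]}}

```text
time: 4.13
ee_pos: [0.5982, 0.1587, 0.1048]
eef_rot: [0.412, 0.574, -0.412, 0.575]
ft_force: [0.5, 0.3, 3.0]
width: 0.0004
```

```bash
python3 st.py
```

```text
t 4.1333 p [0.5982 0.1587 0.1048] F [0.48 0.33 3.03] Fu 0.16 w 0.0004 q [ 0.19  0.52 -0.69  1.6   0.35  1.14 -0.25]
along u mm 3.93 lat 0.060000000000000005 z ang err -71.3 down [ 6.e-04  1.e-04 -1.e+00]
to T tool cm [-3.52  0.01  0.14]
```

Request:
{"op": "drive_tool", "data": {"motion": [[0.1,0,0,0],[0.17,0,0,0],[0.17,0,0,0],[0.17,0,0,0]]}}

```text
time: 4.47
ee_pos: [0.5982, 0.1587, 0.1035]
eef_rot: [0.412, 0.574, -0.412, 0.575]
ft_force: [-0.4, -1.2, 8.3]
width: 0.0009
```

```bash
python3 st.py
```

```text
t 4.4667 p [0.5982 0.1587 0.1035] F [-0.42 -1.21  8.26] Fu -1.01 w 0.0009 q [ 0.19  0.52 -0.69  1.61  0.36  1.14 -0.25]
along u mm 3.96 lat 0.02 z ang err -71.31 down [ 8.e-04 -0.e+00 -1.e+00]
to T tool cm [-3.65  0.    0.15]
```

Request:
{"op": "drive_tool", "data": {"motion": [[0,0,0.2,0],[0,0,0.4,0],[0,0,0.5,0],[0,0,0.6,0],[0,0,0.7,0],[0,0,0.8,0],[0,0,0.9,0],[0,0,0.9,0]]}}

```text
time: 5.13
ee_pos: [0.6005, 0.1521, 0.1035]
eef_rot: [0.412, 0.575, -0.411, 0.574]
ft_force: [-1.7, 4.1, 7.2]
width: 0.0001
```

```bash
python3 st.py
```

```text
t 5.1333 p [0.6005 0.1521 0.1035] F [-1.73  4.13  7.19] Fu 4.47 w 0.0001 q [ 0.2   0.52 -0.69  1.6   0.35  1.14 -0.24]
along u mm -3.09 lat -0.04 z ang err -71.22 down [ 2.0e-04  2.3e-03 -1.0e+00]
to T tool cm [-3.65  0.   -0.57]
```

Request:
{"op": "drive_tool", "data": {"motion": [[0,0,0.2,0],[0,0,0.4,0],[0,0,0.6,0],[0,0,0.8,0],[0,0,0.8,0]]}}

```text
time: 5.55
ee_pos: [0.6032, 0.1442, 0.1034]
eef_rot: [0.412, 0.575, -0.411, 0.575]
ft_force: [-1.1, 1.7, 8.0]
width: 0.0007
```

```bash
python3 st.py
python3 - <<'E'
from h import *
b=r.camera('scene');crop(b,310,390,150,210,10,'pics/sc4.png')
E
```

```text
t 5.55 p [0.6032 0.1442 0.1034] F [-1.06  1.7   8.01] Fu 1.95 w 0.0007 q [ 0.22  0.52 -0.68  1.6   0.35  1.14 -0.22]
along u mm -11.45 lat 0.01 z ang err -71.22 down [ 2.0e-04  1.8e-03 -1.0e+00]
to T tool cm [-3.66  0.01 -1.4 ]
```

View pics/sc4.png

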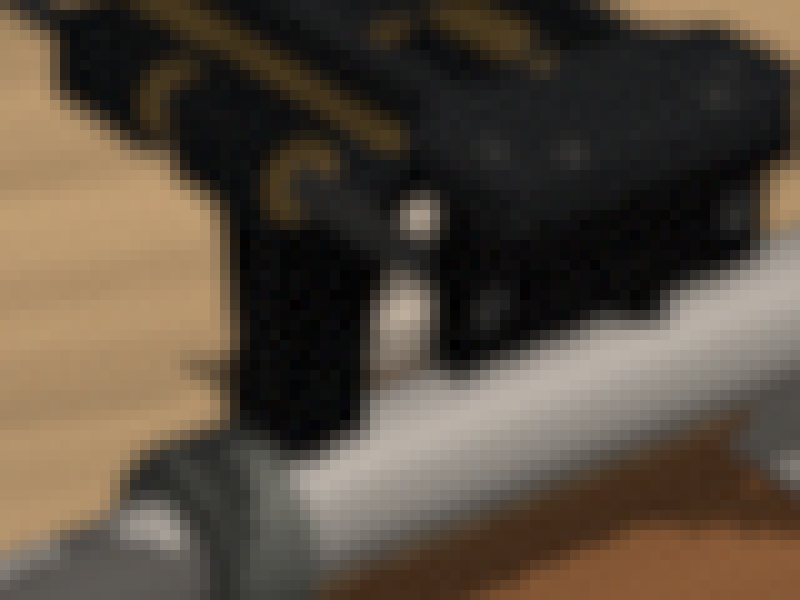

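Request:
{"op": "drive_tool", "data": {"motion": [[-0.08,0,0.2,0],[-0.08,0,0.5,0],[-0.08,0,0.8,0],[-0.08,0,1.1,0],[-0.08,0,1.4,0],[-0.08,0,1.7,0],[-0.08,0,2.0,0],[-0.08,0,2.3,0],[-0.08,0,2.6,0],[-0.08,0,2.9,0],[-0.08,0,3.2,0],[-0.08,0,3.5,0],[-0.08,0,3.8,0],[-0.08,0,4.1,0],[-0.08,0,4.4,0],[-0.08,0,4.7,0],[-0.08,0,5.0,0],[-0.08,0,5.2,0],[-0.08,0,5.2,0]]}}

```text
time: 7.18
ee_pos: [0.6198, 0.0941, 0.1035]
eef_rot: [0.412, 0.575, -0.412, 0.574]
ft_force: [-0.4, 3.5, 2.8]
width: 0.0005
```

```bash
python3 st.py
python3 - <<'E'
from h import *
b=r.camera('scene');crop(b,300,400,140,215,8,'pics/sc5.png')
a=r.camera('top');crop(a,220,340,160,240,6,'pics/tc5.png')
E
```

```text
t 7.1833 p [0.6198 0.0941 0.1035] F [-0.41  3.51  2.83] Fu 3.45 w 0.0005 q [ 0.28  0.53 -0.67  1.58  0.35  1.15 -0.14]
along u mm -64.18 lat 0.29 z ang err -71.26 down [-4.0e-04  1.2e-03 -1.0e+00]
to T tool cm [-3.64  0.03 -6.67]
```

View pics/sc5.png

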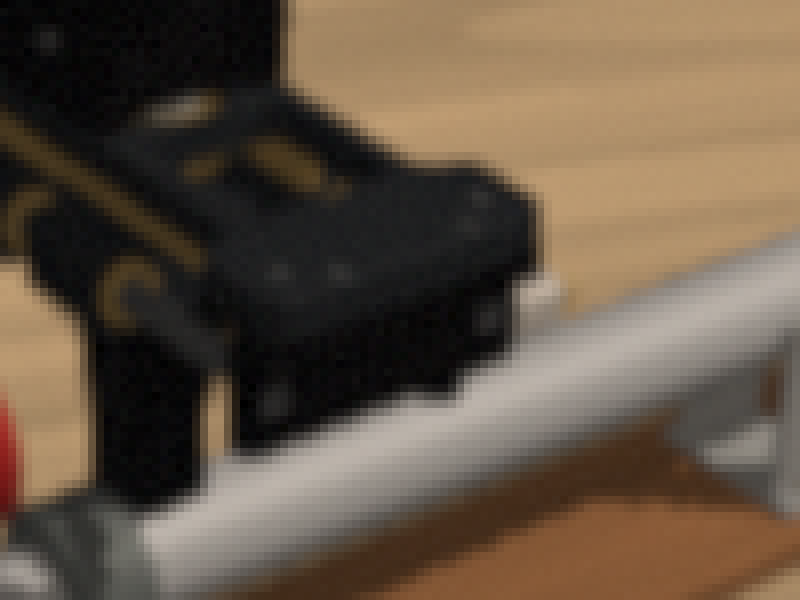

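View pics/tc5.png

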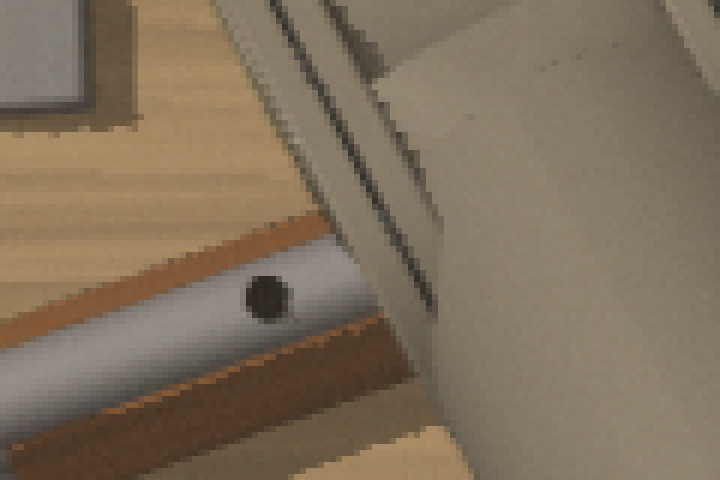

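Request:
{"op": "drive_tool", "data": {"motion": [[0,0,0.3,0],[0,0,0.6,0],[0,0,0.9,0],[0,0,1.2,0],[0,0,1.5,0],[0,0,1.8,0],[0,0,2.0,0],[0,0,2.1,0],[0,0,2.1,0]]}}

```text
time: 8.03
ee_pos: [0.6271, 0.0721, 0.1035]
eef_rot: [0.412, 0.574, -0.413, 0.575]
ft_force: [1.0, -1.0, 2.4]
width: 0.0003
```

```bash
python3 st.py
python3 - <<'E'
from h import *
print(1e3*np.linalg.norm(onz('top',(264,209.3),.084)-onz('top',(276.4,204.6),.084)))
a=r.camera('top');crop(a,220,340,160,240,6,'pics/tc6.png')
b=r.camera('scene');crop(b,280,400,140,230,6,'pics/sc6.png')
E
```

```text
t 8.0333 p [0.6271 0.0721 0.1035] F [ 0.99 -0.99  2.37] Fu -1.25 w 0.0003 q [ 0.31  0.54 -0.66  1.57  0.35  1.15 -0.1 ]
along u mm -87.36 lat 0.47 z ang err -71.37 down [ 2.0e-04 -1.4e-03 -1.0e+00]
to T tool cm [-3.66  0.04 -8.98]
27.14308563803319
```

View pics/tc6.png

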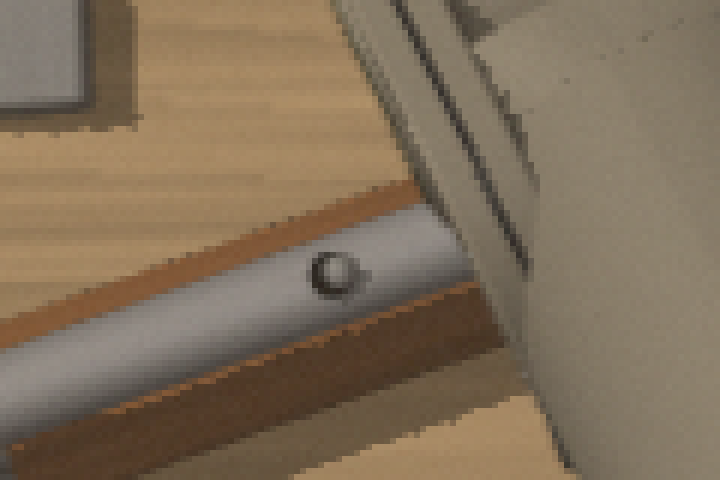

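View pics/sc6.png

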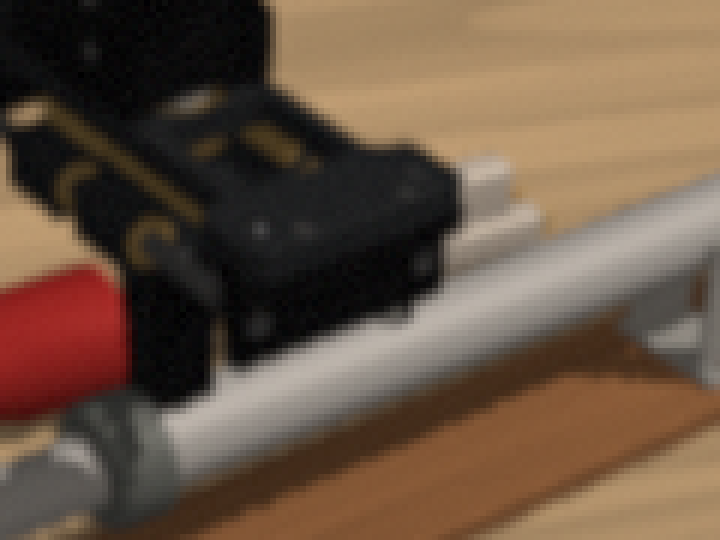

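Request:
{"op": "drive_tool", "data": {"motion": [[0,0,-0.3,0],[-1,0,-0.3,0],[-4,0,-0.3,0],[-8,0,-0.3,0],[-12,0,0,0],[-12,0,4,0],[-12,0,8,0],[-12,0,12,0],[-12,0,16,0],[-12,0,16,0],[-12,0,16,0],[-12,0,16,0]]}}

```text
time: 9.13
ee_pos: [0.6778, -0.0771, 0.2238]
eef_rot: [0.412, 0.575, -0.412, 0.574]
ft_force: [-0.2, 1.3, -0.6]
width: 0.0002
```

```bash
python3 st.py
python3 - <<'E'
from h import *
a=r.camera('top');crop(a,240,340,160,230,8,'pics/tc7.png')
b=r.camera('scene');crop(b,290,390,150,220,8,'pics/sc7.png')
cv2.imwrite('pics/full7.png',b[:,:,::-1])
E
```

```text
t 9.1333 p [ 0.6778 -0.0771  0.2238] F [-0.22  1.31 -0.59] Fu 1.31 w 0.0002 q [ 0.47  0.54 -0.63  1.29  0.31  1.41  0.18]
along u mm -244.92 lat 0.27999999999999997 z ang err -71.26 down [-6.0e-04  1.1e-03 -1.0e+00]
to T tool cm [  8.41   0.05 -24.73]
```

View pics/tc7.png

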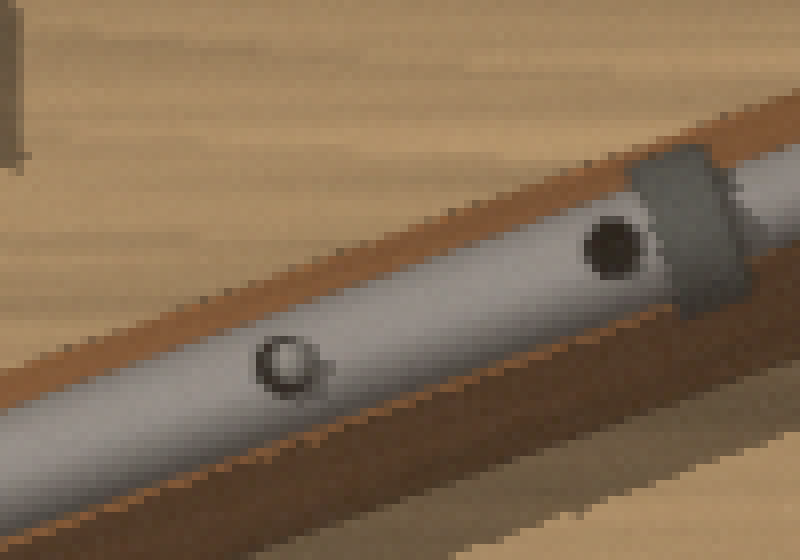

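View pics/sc7.png

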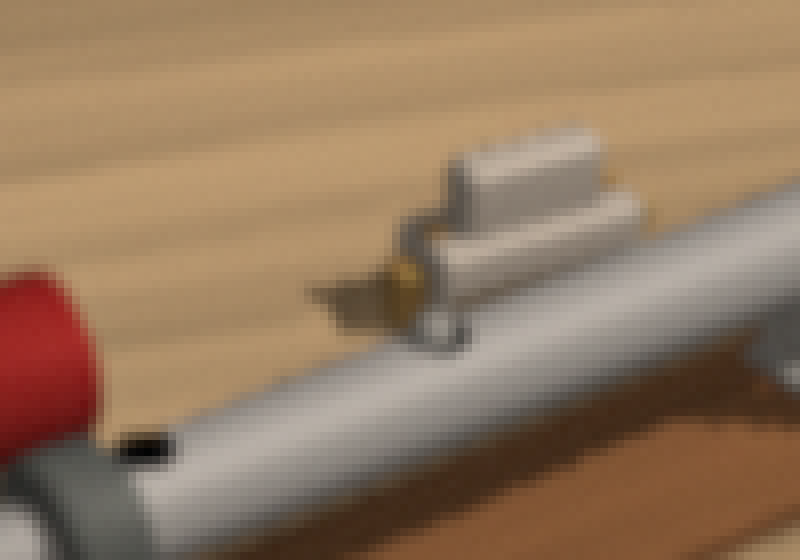

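View pics/full7.png

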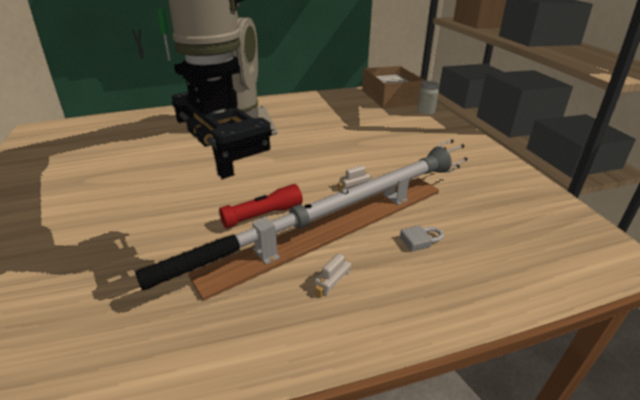

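The button is standing up in the second hole at scene pixel (345, 190), the same place as at the start. The first hole is empty next to the collar, and the bystanders sit at the same pixels as before.

Run:
```python
from bench import r
print(r.close_job())
```

```text
the job is handed in; nothing more can be done
None
```

The pole is one setting shorter, and I handed the job in at about 9.2 s of the 35 s allowed.

- **What I did:** I pressed the button flush with the closed fingertips, which read about 8 N downward. I then pushed the collar towards the grip with 2–4.5 N in the readings between moves. I stopped when the button came up in the next hole, about 88–90 mm along, then backed off and lifted clear.
- **Last checks, both views:** The button stands out of the second hole, and the empty first hole now sits beside the collar. The button touches the grip-side edge of its hole, within the 1.5 mm play. The push force had fallen to about zero after the catch, so the pole was not forced. The torch, both fuse carriers and the padlock look unmoved.
- **Disagreement:** The two cameras differed by 2–3 mm on where the button was along the pole. I aimed the fingertip a little towards the cup to allow for that. I did not nudge the tube afterwards to test the lock.

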